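Slide a specimen box up to the roller switch until it just clicks

ROBOT

A 7-joint arm with a two-finger parallel gripper is mounted at the origin on a cart in front of the work surface, level with it; the furniture and walls round the work are solid. World frame = base frame: x ahead of the robot, y to its left, z up, the work surface at z = 0. Lengths are in m, angles in degrees, forces in N, time in s.
With the tool pointing down it reaches from about 0.4 to 0.85 m from the base axis. Payload 4.4 kg.
Tool frame: the origin (TCP) lies at the very end of the fingers, on their centre line; the grasp point (between the pads) lies 19 mm behind it; z points along the fingers, y is the line along which they close (so a half turn about z gives the same grasp; the last joint's range is limited). The gripper opens to 94 mm and grips with 3 to 60 N. Pads are 16 mm wide; open, the fingers measure 119 mm over their backs; the gripper's body (75 mm by 177 mm) begins 78 mm behind the grasp point.
Start: joints at [-71.837, 36.005, 2.206, 86.941, -1.547, 57.084, -1.146], TCP at [0.243, 0.603, 0.205] pointing down, gripper open.
Joint ranges: [-175.42, 175.42], [-21.48, 121.26], [-71.46, 75.88], [10.55, 141.38], [-63.04, 243.04], [13.31, 113.54], [-168.57, 168.57]. Speed limits (degrees/s): [147.25, 147.25, 180, 180, 180, 180, 180].

INTERFACE

Orientations are given as [roll, pitch, yaw] about the fixed x, y, z axes, in that order (R = Rz(yaw) Ry(pitch) Rx(roll)).
In Python, from workcell import env gives the robot as it stands.
- The arm moves only by the tool play_rows, never from a script. Its argument "rows" is a list of rows, each a list of 7 numbers: the shift along the tool's x, y, z in cm, then the turn, a rotation vector about the tool's x, y, z in degrees, then the finger opening in cm, from 0 to 9.4. In form: [[dx, dy, dz, ax, ay, az, gripper], ...]. A call has exactly 8 rows; each row shifts and turns the commanded pose from where the row before left it, along the tool's axes as they then stand; what a row does not reach is not made up. A row lasts 1/12 s, in which the tool goes at most 41.7 mm and 7.16 degrees, less where a joint would pass 70% of its speed; a pose out of reach is approached as far as the arm can. A call with a gripper value outside its range is refused whole. The fingers move at their own pace and stop on an object; the grip force is fixed at half the most. Time passes only in rows, so rows that do not move let the fingers close, or fill a call up. It gives the time, the measured TCP pose, the force, the opening and the grip force at its end, in the units of the state.
- env.observe(): the state, without advancing time (a new reading comes with each control period).
- env.grab_frame(name): name is "side" or "top" or "wrist"; returns the picture (420x560x3 uint8, red, green, blue); there is no depth.
- env.get_calibration(name): a dict with "K" (3x3 intrinsics, pixels), "R" (3x3) and "t" (3): a world point X has camera coordinates R X + t. Camera axes: x right, y down, z forward; pixel columns grow to the right and rows downward; lengths in m; the calibration is good to about 2 mm. A picture is of the moment at which its call begins: read the wrist's pose just before it. get_calibration takes no time and is no camera call; for the wrist camera it gives the pose at the moment of the call.
- env.job_done(): hands the job in; it is judged then, once.
The state is a dict: "time_s": time; "joints": joint angles; "joint_vel": joint speeds; "joint_efforts": joint torques, N m; "tool_pos": TCP position; "tcp_rot": TCP orientation; "contact_force": force on the tool from outside, world axes, zero at the start; "ft_torque": the same for the moment, N m; "opening": opening from 0.0 (shut) to 1.0 (fully open); "grasp_force": force on a finger pad.
Only numpy, scipy, OpenCV 4.12 (cv2) and the standard library are available. Lean on these libraries where they do the work, as an engineer would, in place of code of your own. Each camera call takes 0.05 s, during which the arm holds its last target. There are 200 camera calls.

TASK

Lay the stag beetle box, glass up, into the near end of the photo stage's channel, between the two rails and still clear of the roller switch. Then slide it along the channel towards the switch until its end presses the roller lever just far enough to click (pointer in the green), never on into the red, and leave it there with the switch held clicked. Leave the lens case, the fly box and the book where they are.

Things in the scene. Friction and masses are not known exactly. Their poses are not given: they have to be found in the camera images.
- stag_box: cream card box with a glass front, black stag beetle inside; lies glass up, 117 long, 49 wide, 40 mm high, 0.22 kg within 20%. Origin: middle of one 49 x 40 mm end, 20 mm above its underside. z axis: level along the length to the other end; y: across the width; x: straight down. Grasp from above across the 49 mm; the long side walls are firm up to 36 mm, the glass gives no support
- box_mid (a point): centre of the stag beetle box: halfway along its length, in the middle of its width, 20 mm above its underside; axes as stag_box
- stage: fixed photo stage: pale wood plate 265 x 84 mm, 10 mm thick, two aluminium rails 57 mm apart (inner faces), 8 mm thick, 10 mm above the plate, from x = -120 to +70 mm. Origin: underside, mid-length. x: along the channel from the near, open end (x = -132 mm) to the switch end; y across, z up. Black switch case, grey dial and lever at the switch end on the -y side, up to 45 mm above the desk
- channel (a point): channel floor (top of the plate, 10 mm above the desk), at the stage's middle; axes as stage. The box's length goes along x, either end first. Box middle at x = -50 mm: near end, clear of the switch; about +7 mm: box touches the free roller; about +21 mm: click; about +29 mm: overtravel begins
- lever (a joint): angle (rad) of the 50 mm roller lever: 0 free, grows as the box pushes its white 18 mm roller (mid channel, 7 to 21 mm above the plate) along +x; click at 0.30, overtravel from 0.45, stop 0.60. Upright hinge at stage x 95, y -50 mm. Spring 0.15 to 0.3 N, weaker than the box's friction: the box stays put. No felt step. Black pointer on dial: white free, green clicked, red overtravel
- lens_case: bystander: round brown leather lens case, 59 x 54 mm, 76 mm high, upright on the desk, origin at its underside
- fly_box: bystander: cream display box with a fly, 30 x 76 mm, 36 mm high, origin at its underside
- book: bystander: brown book lying flat, 141 x 238 mm, 34 mm thick, a rubber stamp standing on it; origin at its underside
There are look-alikes about, which are no part of the job. There is more than one size of the stag_box; the one meant has the size given above.

How it is judged:
By the outcome, as a careful person would: the job done as asked, in the order asked, and still so for the second after the job is handed in, with the robot touching nothing.
It also fails if it takes over 48 s, if anything falls off the work surface, if the arm or the gripper's body presses on something with over 40 N, if the wrist force passes 120 N, or if a joint passes its speed limit or range.

## Working session

There is one attempt and no reset: what is moved stays moved. The work goes in short steps, Python scripts to look and compute and a tool call to move; the robot and the scene stay as the last step left them, time stands still between calls to the robot, and variables do not carry over. Pictures are saved under pics/ and viewed, at most 10 in all, crops included, and the job is handed in when it is done.

Besides the shell and the picture viewer there is one more tool, called after ">>>" in YAML: its name, and indented under it one key for each argument. play_rows: Moves the arm, as the interface text tells. Its arguments: {"type":"object","properties":{"rows":{"type":"array"}},"required":["rows"]}

```bash
ls; mkdir -p pics
python3 - <<'E'
from workcell import env
import cv2
s=env.observe(); print({k:s[k] for k in('time_s','tool_pos','tcp_rot','opening')})
for n in('top','side'):
    im=env.grab_frame(n); cv2.imwrite(f'pics/{n}0.png',im[:,:,::-1])
    c=env.get_calibration(n); print(n,c)
E
```

```text
pics
{'time_s': 0.0, 'tool_pos': array([0.24252255, 0.6023389 , 0.20455407]), 'tcp_rot': array([-1.79891377e+02,  1.26477576e-03,  1.58066605e+02]), 'opening': 0.9984482522405038}
top {'K': array([[393.22917323,   0.        , 283.78582554],
       [  0.        , 393.22917323, 208.95232647],
       [  0.        ,   0.        ,   1.        ]]), 'R': array([[-0.01223568, -0.99942568,  0.03160058],
       [-0.98731758,  0.0070727 , -0.15860007],
       [ 0.15828548, -0.03314039, -0.98683708]]), 't': array([-0.07727801,  0.58054989,  0.82364184])}
side {'K': array([[498.95813361,   0.        , 276.40041118],
       [  0.        , 498.95813361, 204.30576853],
       [  0.        ,   0.        ,   1.        ]]), 'R': array([[-0.51673622,  0.85610536,  0.00820362],
       [ 0.70747904,  0.43238386, -0.55903274],
       [-0.48213804, -0.28306858, -0.829105  ]]), 't': array([ 0.35941168, -0.32875111,  1.48116578])}
```

View pics/top0.png

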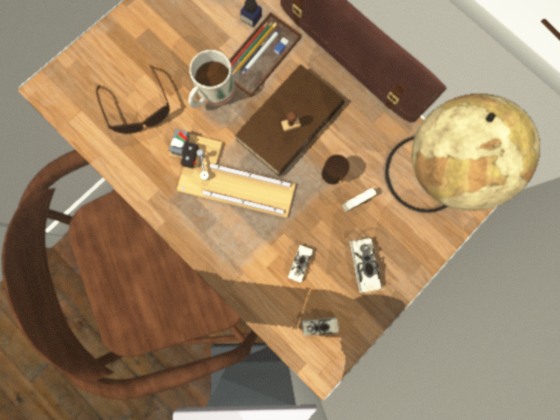

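View pics/side0.png

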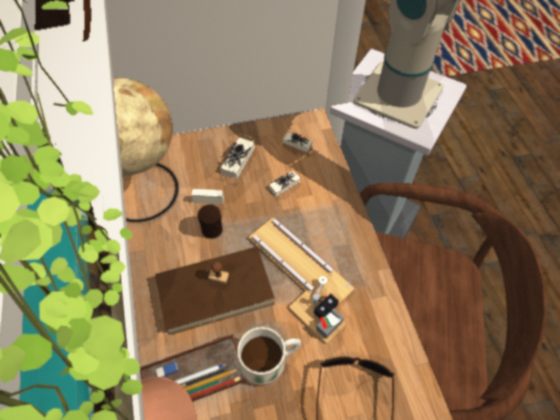

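Top view: three stag-beetle boxes at (366,264) large, (320,327) and (300,263) smaller. The fly box is probably the thin one at (362,198). The stage runs from its near end at (290,197) to the switch at (187,150). Next I'll measure the sizes.

```bash
cat > h.py <<'E'
import numpy as np, cv2
from workcell import env
def cast(cal,px,z):
    K,R,t=cal['K'],cal['R'],cal['t']; px=np.atleast_2d(px).astype(float)
    d=(R.T@np.linalg.inv(K)@np.c_[px,np.ones(len(px))].T).T; o=-R.T@t
    return o+d*((z-o[2])/d[:,2])[:,None]
def proj(cal,X):
    p=(cal['K']@(cal['R']@np.atleast_2d(X).T+cal['t'][:,None])).T; return p[:,:2]/p[:,2:]
E
python3 - <<'E'
from h import *
c=env.get_calibration('top'); im=cv2.imread('pics/top0.png')
hsv=cv2.cvtColor(im,cv2.COLOR_BGR2HSV)
m=((hsv[...,1]<75)&(hsv[...,2]>120)).astype(np.uint8)
for n,(u,v),r,z in(('A',(366,264),40,.04),('B',(320,327),28,.035),('C',(300,263),25,.03),('fly',(362,198),24,.036)):
    mm=np.zeros_like(m); mm[v-r:v+r,u-r:u+r]=m[v-r:v+r,u-r:u+r]
    P=np.concatenate([k for k in cv2.findContours(mm,0,2)[0] if cv2.contourArea(k)>8])
    b=cv2.boxPoints(cv2.minAreaRect(P)); W=cast(c,b,z)
    print(n,b.round().tolist(),W.mean(0).round(3),np.linalg.norm(W[1]-W[0]).round(3),np.linalg.norm(W[2]-W[1]).round(3),'dirs',np.degrees(np.arctan2(*(W[1]-W[0])[[1,0]])).round(1))
# rails
y=cast(c,[[212,166],[294,185],[204,193],[284,213]],.02);print(y.round(3))
r=cv2.resize(im[150:350,270:410],None,fx=2.8,fy=2.8,interpolation=2)
s=cv2.resize(im[120:225,165:305],None,fx=2.8,fy=2.8,interpolation=2)
h=max(r.shape[0],s.shape[0]);o=np.zeros((h,r.shape[1]+s.shape[1],3),np.uint8);o[:r.shape[0],:r.shape[1]]=r;o[:s.shape[0],r.shape[1]:]=s
cv2.imwrite('pics/crop0.png',o)
E
```

```text
A [[349.0, 241.0], [371.0, 237.0], [381.0, 288.0], [359.0, 293.0]] [ 0.456 -0.26   0.04 ] 0.051 0.114 dirs -79.4
B [[301.0, 320.0], [336.0, 317.0], [338.0, 332.0], [303.0, 335.0]] [ 0.326 -0.157  0.035] 0.075 0.032 dirs -85.6
C [[287.0, 277.0], [299.0, 244.0], [313.0, 249.0], [301.0, 282.0]] [ 0.461 -0.118  0.03 ] 0.079 0.033 dirs -21.4
fly [[341.0, 204.0], [373.0, 186.0], [377.0, 194.0], [346.0, 212.0]] [ 0.603 -0.255  0.036] 0.085 0.021 dirs -60.8
[[ 0.686  0.081  0.02 ]
 [ 0.64  -0.108  0.02 ]
 [ 0.622  0.098  0.02 ]
 [ 0.575 -0.084  0.02 ]]
```

View pics/crop0.png

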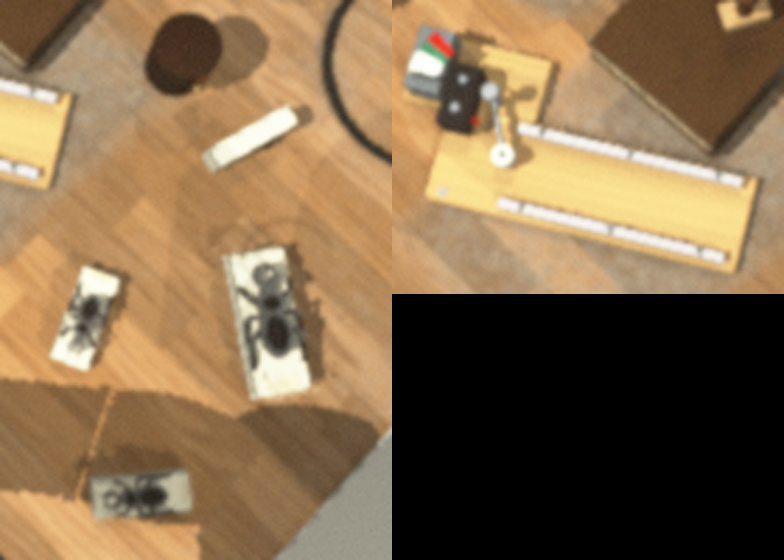

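Box A measures about 114 x 51 mm, so it is the right size. Box B at (320,327) and box C at (300,263) are the small look-alikes. In the crop A lies glass up with its beetle visible, the roller sits at full-frame pixel (204,175), and the rails are clear. The chair may stand in the way, so I'll check its height and refine the stage pose.

Run:
```python
from h import *
a=env.get_calibration('top');b=env.get_calibration('side')
P=lambda c:c['K']@np.c_[c['R'],c['t']]
for u,v in(((8,245),(550,280)),((100,155),(462,395)),((250,345),(372,190)),((105,388),(500,200)),((211,72),(262,355))):
    X=cv2.triangulatePoints(P(a),P(b),np.float64(u),np.float64(v)).ravel();X=X[:3]/X[3]
    print(u,X.round(3),(proj(a,X)-u).round(0),(proj(b,X)-v).round(0))
im=cv2.imread('pics/top0.png');hsv=cv2.cvtColor(im,cv2.COLOR_BGR2HSV)
m=((hsv[...,1]<70)&(hsv[...,2]>170)).astype(np.uint8);mm=np.zeros_like(m);mm[160:218,200:297]=m[160:218,200:297]
for k in cv2.findContours(mm,0,2)[0]:
    if cv2.contourArea(k)>15:
        bx=cv2.boxPoints(cv2.minAreaRect(k));W=cast(a,bx,.02);print(bx.round(1).tolist(),W[:,:2].round(4).tolist())
```

```text
(8, 245) [0.488 0.489 0.125] [[-18.   6.]] [[-12.   3.]]
(100, 155) [ 0.722  0.435 -0.07 ] [[-24.   7.]] [[-18.   1.]]
(250, 345) [ 0.242  0.037 -0.173] [[-13.   5.]] [[-7. -1.]]
(105, 388) [ 0.169  0.367 -0.077] [[-14.   5.]] [[-8.  2.]]
(211, 72) [0.888 0.081 0.076] [[-1.  0.]] [[-1. -0.]]
[[201.60000610351562, 193.60000610351562], [202.60000610351562, 189.39999389648438], [283.79998779296875, 209.6999969482422], [282.79998779296875, 213.89999389648438]] [[0.621, 0.1037], [0.6308, 0.1015], [0.5824, -0.0839], [0.5727, -0.0814]]
[[209.1999969482422, 167.3000030517578], [210.3000030517578, 162.60000610351562], [290.3999938964844, 182.3000030517578], [289.29998779296875, 187.0]] [[0.6829, 0.0875], [0.6941, 0.0851], [0.6465, -0.1], [0.6355, -0.0971]]
[[200.0, 179.0], [200.0, 161.0], [208.0, 161.0], [208.0, 179.0]] [[0.6553, 0.108], [0.6981, 0.1089], [0.698, 0.0905], [0.6552, 0.0897]]
```

>>> play_rows:
  rows:
    - [0,0,-2.5,0,0,7,9.4]
    - [0,0,-2.5,0,0,7,9.4]
    - [0,0,-2.5,0,0,7,9.4]
    - [0,0,-2.5,0,0,7,9.4]
    - [0,0,-2.5,0,0,7,9.4]
    - [0,0,-2.5,0,0,7,9.4]
    - [0,0,-2.5,0,0,7,9.4]
    - [0,0,-2.5,0,0,7,9.4]

```text
time_s: 0.77
tool_pos: [0.2425, 0.6026, 0.4063]
tcp_rot: [-180.0, 0.0, 101.7]
contact_force: [0.3, 0.2, -0.2]
opening: 1.0
grasp_force: 0.0
```

>>> play_rows:
  rows:
    - [-3.7,1.4,0,0,0,0,9.4]
    - [-3.7,1.4,0,0,0,0,9.4]
    - [-3.7,1.4,0,0,0,0,9.4]
    - [-3.7,1.4,0,0,0,0,9.4]
    - [-3.7,1.4,0,0,0,0,9.4]
    - [-3.7,1.4,0,0,0,0,9.4]
    - [-3.7,1.4,0,0,0,0,9.4]
    - [-3.7,1.4,0,0,0,0,9.4]

```text
time_s: 1.43
tool_pos: [0.4146, 0.335, 0.4053]
tcp_rot: [-180.0, -0.0, 102.1]
contact_force: [0.2, 0.1, -0.5]
opening: 1.004
grasp_force: 0.0
```

>>> play_rows:
  rows:
    - [-3.7,1.4,0,0,0,0,9.4]
    - [-3.7,1.4,0,0,0,0,9.4]
    - [-3.7,1.4,0,0,0,0,9.4]
    - [-3.7,1.4,0,0,0,0,9.4]
    - [-3.7,-1.2,0,0,0,0,9.4]
    - [-3.7,-1.2,0,0,0,0,9.4]
    - [-3.7,-1.2,0,0,0,0,9.4]
    - [-3.7,-1.2,0,0,0,0,9.4]

```text
time_s: 2.1
tool_pos: [0.4831, 0.0473, 0.4051]
tcp_rot: [-180.0, -0.0, 102.1]
contact_force: [0.7, 0.1, -0.3]
opening: 1.002
grasp_force: 0.0
```

>>> play_rows:
  rows:
    - [-3.7,-1.2,0,0,0,0,9.4]
    - [-3.7,-1.2,0,0,0,0,9.4]
    - [-3.7,-1.2,0,0,0,0,9.4]
    - [-3.7,-1.2,0,0,0,0,9.4]
    - [-3.7,-1.2,0,0,0,0,9.4]
    - [-3.7,-1.2,0,0,0,0,9.4]
    - [-3.7,-1.2,0,0,0,0,9.4]
    - [-3.7,-1.2,0,0,0,0,9.4]

```text
time_s: 2.77
tool_pos: [0.4512, -0.2619, 0.4053]
tcp_rot: [-180.0, -0.0, 102.1]
contact_force: [-0.5, -0.3, -0.4]
opening: 1.0
grasp_force: 0.0
```

>>> play_rows:
  rows:
    - [0,0,2,0,0,7,9.4]
    - [0,0,2,0,0,7,9.4]
    - [0,0,2,0,0,7,9.4]
    - [0,0,2,0,0,7,9.4]
    - [0,0,2,0,0,7,9.4]
    - [0,0,2,0,0,7,9.4]
    - [0,0,2,0,0,7,9.4]
    - [0,0,2,0,0,7,9.4]

```text
time_s: 3.43
tool_pos: [0.4516, -0.2601, 0.2443]
tcp_rot: [-180.0, 0.0, 45.7]
contact_force: [0.8, 0.7, -1.0]
opening: 1.0
grasp_force: 0.0
```

>>> play_rows:
  rows:
    - [0,0,0,0,0,7,9.4]
    - [0,0,0,0,0,7,9.4]
    - [0,0,0,0,0,7,9.4]
    - [0,0,0,0,0,7,9.4]
    - [0,0,0,0,0,7,9.4]
    - [0,0,0,0,0,0,9.4]
    - [0,0,0,0,0,0,9.4]
    - [0,0,0,0,0,0,9.4]

```text
time_s: 4.1
tool_pos: [0.4518, -0.2602, 0.2453]
tcp_rot: [-180.0, 0.0, 11.3]
contact_force: [0.0, 0.4, 0.5]
opening: 0.997
grasp_force: 0.0
```

Run:
```python
from h import *
s=env.observe();print(s['tool_pos'],s['tcp_rot'],s['joints'].round(0))
c=env.get_calibration('wrist');im=env.grab_frame('wrist')[:,:,::-1].copy();cv2.imwrite('pics/w1.png',im)
np.savez('w1.npz',**{k:c[k] for k in c})
X=np.array([.456,-.26,.04]);L=np.array([np.cos(.185),np.sin(.185),0]);W=np.array([-L[1],L[0],0])
print(proj(c,[X+L*.0585*i+W*.0245*j for i,j in((1,1),(1,-1),(-1,-1),(-1,1))]).round(0).tolist())
```

```text
[ 0.45181079 -0.26017141  0.24527304] [-1.79978039e+02  1.85869591e-02  1.12506790e+01] [-10.  33.  58. 105. -32.  60. -17.]
[[252.0, 124.0], [299.0, 124.0], [296.0, 229.0], [253.0, 229.0]]
```

View pics/w1.png

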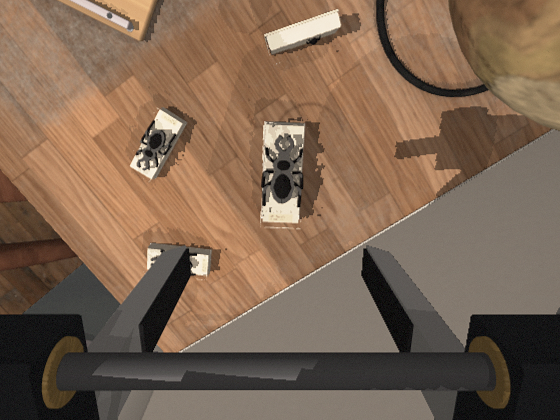

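The wrist view shows box A with top corners at about (262,122), (305,122), (301,223) and (262,222). It lies a few px right of the prediction, so I'll refine.

Run:
```python
from h import *
c=dict(np.load('w1.npz'));im=cv2.imread('pics/w1.png');hsv=cv2.cvtColor(im,cv2.COLOR_BGR2HSV)
m=((hsv[...,1]<75)&(hsv[...,2]>110)|(hsv[...,2]<60)).astype(np.uint8);mm=np.zeros_like(m);mm[108:240,250:310]=m[108:240,250:310]
w=((hsv[...,1]<75)&(hsv[...,2]>110)).astype(np.uint8);w[:108]=0;w[240:]=0;w[:,:250]=0;w[:,325:]=0
P=np.concatenate([k for k in cv2.findContours(w,0,2)[0] if cv2.contourArea(k)>8])
b=cv2.boxPoints(cv2.minAreaRect(P));W=cast(c,b,.04)
print(b.round(1).tolist(),W.round(4).tolist(),W.mean(0),np.linalg.norm(np.diff(W,axis=0),axis=1))
e=W[1]-W[0] if np.linalg.norm(W[1]-W[0])>.08 else W[2]-W[1]
print(np.degrees(np.arctan2(e[1],e[0])))
M=cast(c,[[262,122],[305,122],[301,223],[262,222]],.04);print(M.round(4).tolist(),M.mean(0))
r=cv2.resize(im[105:245,235:335],None,fx=4,fy=4,interpolation=2);cv2.imwrite('pics/w1c.png',r)
# stage edge near end check
print(proj(c,[.6395-.132*.2504+.042*.968,.0261-.132*.968-.042*.25,.01]),proj(c,[.6395-.132*.2504-.042*.968,.0261-.132*.968+.042*.25,.01]))
```

```text
[[258.6000061035156, 221.0], [263.20001220703125, 120.9000015258789], [304.6000061035156, 122.80000305175781], [300.0, 222.89999389648438]] [[0.4044, -0.2515, 0.04], [0.514, -0.236, 0.04], [0.5206, -0.279, 0.04], [0.4114, -0.298, 0.04]] [ 0.46258138 -0.2661338   0.04      ] [0.11068079 0.04345185 0.11086945]
8.001889919465983
[[0.5126, -0.235, 0.04], [0.5214, -0.2792, 0.04], [0.4115, -0.2991, 0.04], [0.404, -0.2554, 0.04]] [ 0.46237395 -0.26720274  0.04      ]
[[167.56597353 -38.97355037]] [[139.42700458  43.13182847]]
```

View pics/w1c.png

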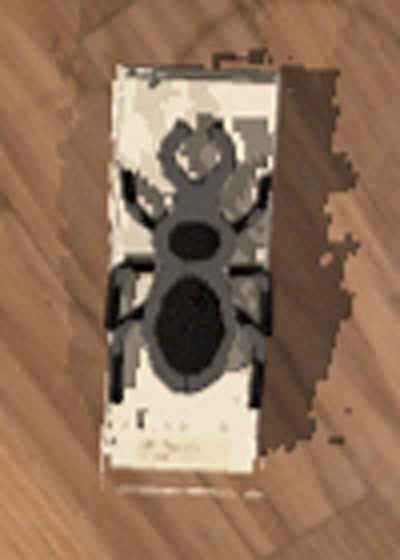

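>>> play_rows:
  rows:
    - [0.9,0.8,2.6,0,0,0.8,9.4]
    - [0,0,2.6,0,0,0,9.4]
    - [0,0,2.6,0,0,0,9.4]
    - [0,0,2.6,0,0,0,9.4]
    - [0,0,2.6,0,0,0,9.4]
    - [0,0,2.6,0,0,0,9.4]
    - [0,0,2.4,0,0,0,9.4]
    - [0,0,0,0,0,0,9.4]

```text
time_s: 4.82
tool_pos: [0.4602, -0.2644, 0.062]
tcp_rot: [-179.7, 0.3, 10.4]
contact_force: [-0.3, -0.1, -0.5]
opening: 0.999
grasp_force: 0.0
```

Run:
```python
from h import *
s=env.observe();print(s['tool_pos'],s['tcp_rot'],s['joints'].round(0))
im=env.grab_frame('wrist')[:,:,::-1];t=env.grab_frame('top')[:,:,::-1]
cv2.imwrite('pics/w2.png',np.hstack([im[100:,100:460],cv2.resize(t[200:320,280:420],None,fx=2.6,fy=2.6)[:320,:]]) if 1 else im)
```

```text
[ 0.46017723 -0.26443873  0.06198911] [-179.70131756    0.25611112   10.35559536] [  0.  47.  43. 113. -49.  41.  -5.]Traceback (most recent call last):
  File "<stdin>", line 4, in <module>
    return _nx.concatenate(arrs, 1, dtype=dtype, casting=casting)
           ~~~~~~~~~~~~~~~^^^^^^^^^^^^^^^^^^^^^^^^^^^^^^^^^^^^^^^
ValueError: all the input array dimensions except for the concatenation axis must match exactly, but along dimension 0, the array at index 0 has size 320 and the array at index 1 has size 312
```

>>> play_rows:
  rows:
    - [0.2,0.1,1.2,0,0,0,9.4]
    - [0,0,1.2,0,0,0,9.4]
    - [0,0,1.2,0,0,0,9.4]
    - [0,0,0.9,0,0,0,9.4]
    - [0,0,0.2,0,0,0,9.4]
    - [0,0,0,0,0,0,9.4]
    - [0,0,0,0,0,0,9.4]
    - [0,0,0,0,0,0,9.4]

```text
time_s: 5.58
tool_pos: [0.4645, -0.2674, 0.0188]
tcp_rot: [180.0, -0.0, 10.3]
contact_force: [-0.8, -0.4, 0.6]
opening: 0.997
grasp_force: 0.0
```

Run:
```python
from h import *
im=env.grab_frame('wrist')[:,:,::-1]
cv2.imwrite('pics/w2.png',im)
```

```text
(no output)
```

View pics/w2.png

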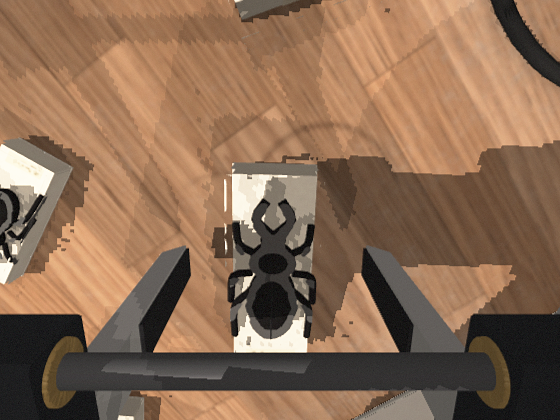

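The box (u 232–317) sits centred between the fingers (u 190–362). Lowering by 5 mm, then closing.

>>> play_rows:
  rows:
    - [0,0,0.5,0,0,0,9.4]
    - [0,0,0,0,0,0,9.4]
    - [0,0,0,0,0,0,3]
    - [0,0,0,0,0,0,3]
    - [0,0,0,0,0,0,3]
    - [0,0,0,0,0,0,3]
    - [0,0,0,0,0,0,3]
    - [0,0,0,0,0,0,3]

```text
time_s: 6.3
tool_pos: [0.4644, -0.2671, 0.0135]
tcp_rot: [180.0, -0.0, 10.3]
contact_force: [-0.0, -0.2, 0.1]
opening: 0.61
grasp_force: 0.0
```

>>> play_rows:
  rows:
    - [0,0,0,0,0,0,3]
    - [0,0,0,0,0,0,3]
    - [0,0,0,0,0,0,3]
    - [0,0,0,0,0,0,3]
    - [0,0,0,0,0,0,3]
    - [0,0,0,0,0,0,3]
    - [0,0,0,0,0,0,3]
    - [0,0,0,0,0,0,3]

```text
time_s: 6.97
tool_pos: [0.4643, -0.2668, 0.0134]
tcp_rot: [-180.0, 0.0, 10.3]
contact_force: [0.1, 1.1, 1.6]
opening: 0.499
grasp_force: 29.8
```

>>> play_rows:
  rows:
    - [0,0,-0.5,0,0,0,3]
    - [0,0,-1.5,0,0,0,3]
    - [0,0,-2,0,0,0,3]
    - [0,0,-2,0,0,0,3]
    - [0,0,-2,0,0,0,3]
    - [0,0,-2,0,0,0,3]
    - [0,0,-1.6,0,0,0,3]
    - [0,0,-1,0,0,0,3]

```text
time_s: 7.63
tool_pos: [0.4648, -0.2681, 0.1412]
tcp_rot: [179.9, -0.1, 10.2]
contact_force: [0.2, -0.2, -1.8]
opening: 0.497
grasp_force: 29.9
```

>>> play_rows:
  rows:
    - [1.5,-1.6,0,0,0,0,3]
    - [2.5,-2.6,0,0,0,0,3]
    - [2.5,-2.6,0,0,0,0,3]
    - [2.5,-2.6,0,0,0,0,3]
    - [2.5,-2.6,0,0,0,0,3]
    - [2.5,-2.6,0,0,0,0,3]
    - [2.5,-2.6,0,0,0,0,3]
    - [2.5,-2.6,0,0,0,0,3]

```text
time_s: 8.3
tool_pos: [0.6166, -0.0367, 0.139]
tcp_rot: [180.0, 0.0, 10.3]
contact_force: [1.1, -0.9, -1.4]
opening: 0.502
grasp_force: 29.9
```

>>> play_rows:
  rows:
    - [1.4,-1.4,0,0,0,0,3]
    - [0,0,0,0,0,-6,3]
    - [0,0,0,0,0,-6,3]
    - [0,0,0,0,0,-6,3]
    - [0,0,0,0,0,-6,3]
    - [0,0,0,0,0,-6,3]
    - [0,0,0,0,0,-6,3]
    - [0,0,0,0,0,-6,3]

```text
time_s: 8.97
tool_pos: [0.627, -0.0223, 0.1389]
tcp_rot: [-180.0, 0.0, 52.5]
contact_force: [-0.2, -0.0, -2.4]
opening: 0.496
grasp_force: 29.8
```

>>> play_rows:
  rows:
    - [0,0,0,0,0,-6,3]
    - [0,0,0,0,0,-6,3]
    - [0,0,0,0,0,-6,3]
    - [0,0,0,0,0,-5.2,3]
    - [0,0,0,0,0,0,3]
    - [0,0,0,0,0,0,3]
    - [0,0,0,0,0,0,3]
    - [0,0,0,0,0,0,3]

```text
time_s: 9.63
tool_pos: [0.6272, -0.0222, 0.1392]
tcp_rot: [-180.0, 0.0, 75.4]
contact_force: [0.1, -0.2, -1.5]
opening: 0.498
grasp_force: 29.9
```

Run:
```python
from h import *
s=env.observe();print(s['tool_pos'],s['tcp_rot'],s['joints'].round(0))
c=env.get_calibration('wrist');np.savez('w3.npz',**c)
im=env.grab_frame('wrist')[:,:,::-1];cv2.imwrite('pics/w3.png',im)
```

```text
[ 0.62718308 -0.02224482  0.13920614] [-1.79979200e+02  2.41049788e-02  7.53687832e+01] [-21.  43.  35.  95. -30.  52.  11.]
```

View pics/w3.png

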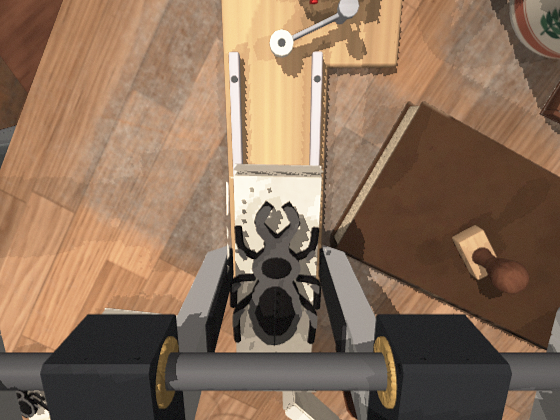

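The wrist view shows the held box over the channel, front top edge from (233,177) to (321,176). The rails run from (236,53) and (317,53) down to about v=165. The roller is at (281,42) and the lever is free. Next I'll work out the offsets.

Run:
```python
from h import *
c=dict(np.load('w3.npz'));im=cv2.imread('pics/w3.png');hsv=cv2.cvtColor(im,cv2.COLOR_BGR2HSV)
m=(hsv[...,1]<60)&(hsv[...,2]>130)
T=np.array([.6272,-.0222]);th=np.radians(75.4);ex=np.array([np.cos(th),np.sin(th)]);ey=np.array([-ex[1],ex[0]])
def loc(W): d=W[:,:2]-T;return np.c_[d@ex,d@ey]*1000
for v in(70,95,110,130,150):
    l=np.where(m[v,225:255])[0]+225;r=np.where(m[v,300:330])[0]+300
    print(v,l.min(),l.max(),r.min(),r.max(),loc(cast(c,[[l.min(),v],[l.max()+1,v],[r.min(),v],[r.max()+1,v]],.02)).round(1).tolist())
print('rail far ends',loc(cast(c,[[235,53],[317,53]],.02)).round(1).tolist())
print('roller',loc(cast(c,[[281,42]],.031)).round(1))
print('box front',loc(cast(c,[[233,177],[321,176]],.1655)).round(1).tolist(),loc(cast(c,[[236,300],[317,300]],.1655)).round(1).tolist())
```

```text
70 229 238 312 321 [[106.5, 35.0], [106.5, 27.2], [106.5, -29.9], [106.5, -37.8]]
95 230 239 311 321 [[87.9, 34.9], [87.9, 27.0], [87.8, -29.7], [87.8, -38.4]]
110 231 239 311 320 [[76.3, 34.5], [76.3, 27.3], [76.3, -30.0], [76.3, -38.0]]
130 232 240 310 320 [[60.6, 34.3], [60.5, 26.9], [60.5, -29.6], [60.5, -38.6]]
150 232 241 310 319 [[44.3, 34.9], [44.3, 26.6], [44.2, -30.0], [44.2, -38.4]]
rail far ends [[118.8, 29.9], [118.8, -33.5]]
roller [[125.   -5.5]]
box front [[50.9, 17.1], [51.3, -21.3]] [[-9.8, 17.8], [-9.8, -21.6]]
```

Run:
```python
from h import *
c=dict(np.load('w3.npz'))
T=np.array([.6272,-.0222]);th=np.radians(75.4);ex=np.array([np.cos(th),np.sin(th)]);ey=np.array([-ex[1],ex[0]])
W=cast(c,[[333,245],[405,110],[500,275]],.034);d=W[:,:2]-T;print(np.c_[d@ex,d@ey].round(3))
```

```text
[[-0.035 -0.051]
 [ 0.077 -0.101]
 [-0.064 -0.199]]
```

>>> play_rows:
  rows:
    - [0,0,1,0,0,0,3]
    - [0,0,1.8,0,0,0,3]
    - [0,0,1.8,0,0,0,3]
    - [0,0,1.8,0,0,0,3]
    - [0,0,1.4,0,0,0,3]
    - [0,0,0.8,0,0,0,3]
    - [0,0,0,0,0,0,3]
    - [0,0,0,0,0,0,3]

```text
time_s: 10.35
tool_pos: [0.6272, -0.0223, 0.0531]
tcp_rot: [-180.0, 0.0, 75.5]
contact_force: [0.2, 0.3, -2.4]
opening: 0.497
grasp_force: 29.9
```

>>> play_rows:
  rows:
    - [0,0,0.6,0,0,0,3]
    - [0,0,0.6,0,0,0,3]
    - [0,0,0.5,0,0,0,3]
    - [0,0,0.4,0,0,0,3]
    - [0,0,0.3,0,0,0,3]
    - [0,0,0.2,0,0,0,3]
    - [0,0,0.2,0,0,0,3]
    - [0,0,0,0,0,0,3]

```text
time_s: 11.02
tool_pos: [0.6272, -0.0222, 0.0251]
tcp_rot: [-180.0, 0.0, 75.5]
contact_force: [0.2, 0.2, -2.4]
opening: 0.5
grasp_force: 29.9
```

>>> play_rows:
  rows:
    - [0,0,0.1,0,0,0,3]
    - [0,0,0.05,0,0,0,3]
    - [0,0,0,0,0,0,3]
    - [0,0,0,0,0,0,5.8]
    - [0,0,0,0,0,0,5.8]
    - [0,0,0,0,0,0,5.8]
    - [0,0,0,0,0,0,5.8]
    - [0,0,0,0,0,0,5.8]

```text
time_s: 11.68
tool_pos: [0.6275, -0.0222, 0.0241]
tcp_rot: [180.0, -0.0, 75.5]
contact_force: [0.1, -0.6, -0.4]
opening: 0.62
grasp_force: 0.0
```

Run:
```python
from h import *
c=env.get_calibration('wrist');im=env.grab_frame('wrist')[:,:,::-1];cv2.imwrite('pics/w4.png',im);np.savez('w4.npz',**c)
```

```text
(no output)
```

View pics/w4.png

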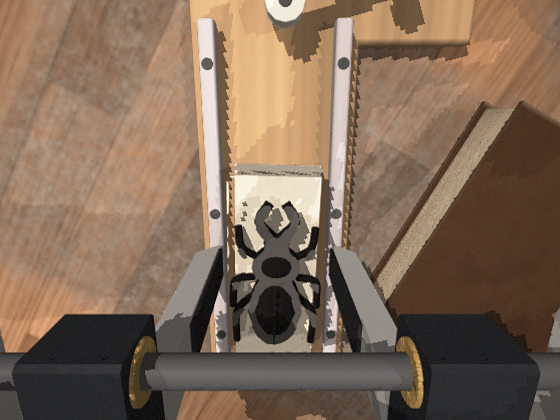

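The box lies flat between the rails with its front edge at v≈168, and the roller is free at (285,5). I'll regrip and slide in stages.

>>> play_rows:
  rows:
    - [0,0,0,0,0,0,3]
    - [0,0,0,0,0,0,3]
    - [0,0,0,0,0,0,3]
    - [0,0,0,0,0,0,3]
    - [0,0,0,0,0,0,3]
    - [0,0,0,0,0,0,3]
    - [0,0,0,0,0,0,3]
    - [0,0,0,0,0,0,3]

```text
time_s: 12.4
tool_pos: [0.6273, -0.0222, 0.024]
tcp_rot: [180.0, -0.0, 75.5]
contact_force: [0.5, 0.5, 0.4]
opening: 0.499
grasp_force: 29.8
```

>>> play_rows:
  rows:
    - [0.4,0,0,0,0,0,3]
    - [0.7,0,0,0,0,0,3]
    - [0.8,0,0,0,0,0,3]
    - [0.8,0,0,0,0,0,3]
    - [0.8,0,0,0,0,0,3]
    - [0.8,0,0,0,0,0,3]
    - [0.7,0,0,0,0,0,3]
    - [0,0,0,0,0,0,3]

```text
time_s: 13.07
tool_pos: [0.6406, 0.0291, 0.024]
tcp_rot: [180.0, -0.1, 75.6]
contact_force: [-0.5, 1.9, 0.1]
opening: 0.499
grasp_force: 29.9
```

Run:
```python
from h import *
s=env.observe();print(s['tool_pos'],s['contact_force'])
c=env.get_calibration('wrist');im=env.grab_frame('wrist')[:,:,::-1].copy();cv2.imwrite('pics/w5.png',im);np.savez('w5.npz',**c)
print('cam',-c['R'].T@c['t'])
T=s['tool_pos'][:2];th=np.radians(75.5);ex=np.array([np.cos(th),np.sin(th)]);ey=np.array([-ex[1],ex[0]])
def loc(W): d=W[:,:2]-T;return (np.c_[d@ex,d@ey]*1000).round(1)
print('box front z.05, .03',loc(cast(c,[[277,165],[277,176]],.05)),loc(cast(c,[[277,165],[277,176]],.03)))
cv2.imwrite('pics/w5c.png',cv2.resize(im[0:200,170:470],None,fx=2.6,fy=2.6,interpolation=2))
```

```text
[0.64057502 0.02910897 0.02398386] [-0.45994198  1.93160892  0.05866593]
cam [0.66227148 0.10791162 0.20446445]
box front z.05, .03 [[56.1 -1.9]
 [51.2 -1.9]] [[52.8 -2. ]
 [47.3 -2. ]]
```

View pics/w5c.png

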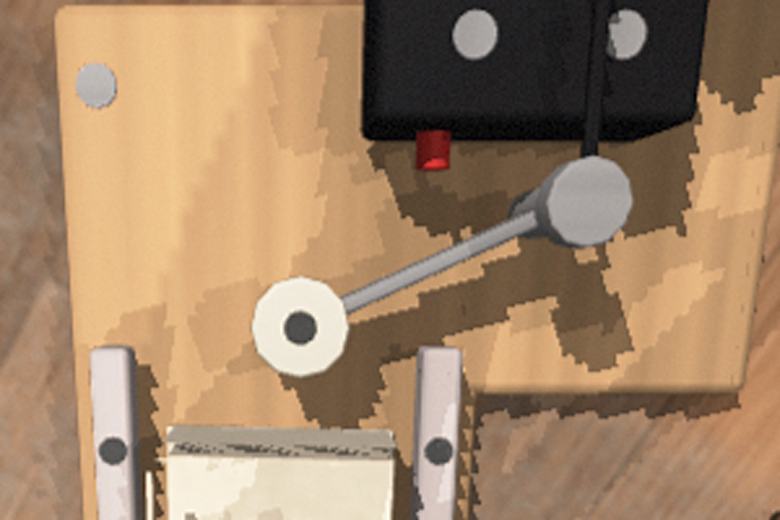

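The lever is free: roller centre at full-frame pixel (285,126), hinge at (397,78), box front edge at v≈165–176. Roller motion will give the lever angle numerically.

>>> play_rows:
  rows:
    - [0.3,0,0,0,0,0,3]
    - [0.3,0,0,0,0,0,3]
    - [0.3,0,0,0,0,0,3]
    - [0.3,0,0,0,0,0,3]
    - [0.2,0,0,0,0,0,3]
    - [0.1,0,0,0,0,0,3]
    - [0,0,0,0,0,0,3]
    - [0,0,0,0,0,0,3]

```text
time_s: 13.78
tool_pos: [0.6438, 0.041, 0.024]
tcp_rot: [180.0, -0.0, 75.5]
contact_force: [0.1, -1.6, 1.7]
opening: 0.496
grasp_force: 29.8
```

```bash
cat >> h.py <<'E'
ORI=np.array([.6395,.0261]);th=np.radians(75.5);EX=np.array([np.cos(th),np.sin(th)]);EY=np.array([-EX[1],EX[0]])
def stage(W): d=np.atleast_2d(W)[:,:2]-ORI;return np.c_[d@EX,d@EY]*1000
def roller(im,c):
    hsv=cv2.cvtColor(im,cv2.COLOR_BGR2HSV);m=((hsv[...,1]<45)&(hsv[...,2]>190)).astype(np.uint8);m[165:]=0;m[:,:240]=0;m[:,350:]=0
    best=[k for k in cv2.findContours(m,0,2)[0] if 300<cv2.contourArea(k)<2500]
    out=[]
    for k in best:
        (u,v),r=cv2.minEnclosingCircle(k); p=stage(cast(c,[[u,v]],.031))[0]; d=p-np.array([95,-50])
        out.append((round(u,1),round(v,1),round(r,1),p.round(1).tolist(),'ang',round(float(np.arctan2(d[0],d[1])),3)))
    return out
def report(name):
    s=env.observe();c=env.get_calibration('wrist');im=env.grab_frame('wrist')[:,:,::-1].copy();cv2.imwrite(f'pics/{name}.png',im)
    print(s['time_s'],stage(s['tool_pos']).round(1),s['contact_force'].round(1));print(roller(im,c),'hingepx stage',)
E
python3 - <<'E'
from h import *
print(roller(cv2.imread('pics/w5.png'),dict(np.load('w5.npz'))))
report('w6')
E
```

```text
[(338.5, 149.0, 16.3, [63.9, -31.9], 'ang', -1.042), (284.6, 125.2, 18.8, [75.1, -5.8], 'ang', -0.424)]
13.7833 [[15.5 -0.4]] [ 0.1 -1.6  1.7]
[(283.7, 150.7, 18.4, [75.4, -5.8], 'ang', -0.418)] hingepx stage
```

>>> play_rows:
  rows:
    - [0.2,0,0,0,0,0,3]
    - [0.2,0,0,0,0,0,3]
    - [0.2,0,0,0,0,0,3]
    - [0.2,0,0,0,0,0,3]
    - [0.2,0,0,0,0,0,3]
    - [0,0,0,0,0,0,3]
    - [0,0,0,0,0,0,3]
    - [0,0,0,0,0,0,3]

```text
time_s: 14.5
tool_pos: [0.6463, 0.051, 0.024]
tcp_rot: [180.0, -0.0, 75.5]
contact_force: [0.2, -0.0, 2.1]
opening: 0.497
grasp_force: 29.8
```

Run:
```python
from h import *
report('w7')
```

```text
14.5 [[25.8 -0.3]] [ 0.2 -0.   2.1]
[(277.1, 150.9, 18.6, [85.6, -2.5], 'ang', -0.195)] hingepx stage
```

>>> play_rows:
  rows:
    - [0.1,0,0,0,0,0,3]
    - [0.1,0,0,0,0,0,3]
    - [0.1,0,0,0,0,0,3]
    - [0.1,0,0,0,0,0,3]
    - [0.1,0,0,0,0,0,3]
    - [0.1,0,0,0,0,0,3]
    - [0,0,0,0,0,0,3]
    - [0,0,0,0,0,0,3]

```text
time_s: 15.22
tool_pos: [0.6477, 0.0564, 0.024]
tcp_rot: [180.0, -0.0, 75.5]
contact_force: [-1.8, -2.9, 2.5]
opening: 0.499
grasp_force: 29.9
```

Run:
```python
from h import *
report('w8')
t=env.grab_frame('top')[:,:,::-1];s=env.grab_frame('side')[:,:,::-1]
w=cv2.imread('pics/w8.png')
a=cv2.resize(t[125:185,160:225],(390,360),interpolation=2);b=cv2.resize(s[285:345,290:355],(390,360),interpolation=2)
cv2.imwrite('pics/dial.png',np.vstack([np.hstack([a,b]),cv2.resize(w[0:200],(780,240))[:,:780]]))
```

```text
15.2167 [[31.4 -0.4]] [-1.8 -2.9  2.5]
[(275.3, 151.0, 18.5, [91.1, -1.7], 'ang', -0.08)] hingepx stage
```

View pics/dial.png

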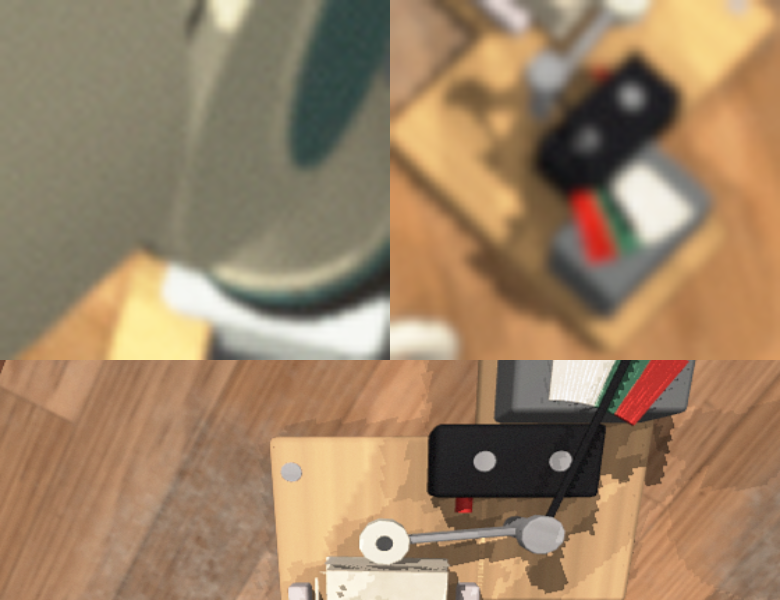

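The pointer lies in the green at about (615,380), and the roller gives about 0.34 rad. Releasing and rising.

>>> play_rows:
  rows:
    - [0,0,0,0,0,0,5.8]
    - [0,0,0,0,0,0,5.8]
    - [0,0,0,0,0,0,5.8]
    - [0,0,0,0,0,0,5.8]
    - [0,0,0,0,0,0,5.8]
    - [0,0,0,0,0,0,5.8]
    - [0,0,0,0,0,0,5.8]
    - [0,0,0,0,0,0,5.8]

```text
time_s: 16.03
tool_pos: [0.6476, 0.0563, 0.024]
tcp_rot: [-180.0, -0.0, 75.5]
contact_force: [0.7, -0.2, 0.0]
opening: 0.62
grasp_force: 0.0
```

Run:
```python
from h import *
report('w9')
```

```text
16.0333 [[31.3 -0.3]] [ 0.7 -0.2  0. ]
[(275.1, 151.0, 18.4, [91.0, -1.6], 'ang', -0.083)] hingepx stage
```

>>> play_rows:
  rows:
    - [0,0,-0.5,0,0,0,5.8]
    - [0,0,-1,0,0,0,5.8]
    - [0,0,-2,0,0,0,5.8]
    - [0,0,-2,0,0,0,5.8]
    - [0,0,-2,0,0,0,5.8]
    - [0,0,-2,0,0,0,5.8]
    - [0,0,-1.5,0,0,0,5.8]
    - [0,0,0,0,0,0,5.8]

```text
time_s: 16.75
tool_pos: [0.6502, 0.0558, 0.1384]
tcp_rot: [179.6, -0.1, 75.5]
contact_force: [1.2, 0.5, 0.2]
opening: 0.615
grasp_force: 0.0
```

Run:
```python
from h import *
report('w10')
c=env.get_calibration('wrist');im=cv2.imread('pics/w10.png');hsv=cv2.cvtColor(im,cv2.COLOR_BGR2HSV)
m=((hsv[...,1]<45)&(hsv[...,2]>190)).astype(np.uint8);m[260:]=0
for k in cv2.findContours(m,0,2)[0]:
    if 100<cv2.contourArea(k)<2500:
        (u,v),r=cv2.minEnclosingCircle(k);p=stage(cast(c,[[u,v]],.031))[0];print(round(u),round(v),round(r,1),p.round(1),np.arctan2(p[0]-95,p[1]+50).round(3))
```

```text
16.75 [[31.5 -2.9]] [1.2 0.5 0.2]
[(272.0, 153.5, 28.0, [74.7, -2.2], 'ang', -0.402), (286.5, 132.5, 25.7, [91.2, -13.7], 'ang', -0.105), (344.5, 45.0, 18.6, [154.6, -56.1], 'ang', 1.674)] hingepx stage
270 258 24.0 [-16.    1.3] -1.138
310 221 38.1 [ 18.2 -32.5] -1.347
234 208 50.7 [29.3 31. ] -0.681
311 168 11.2 [ 63.2 -32.1] -1.059
270 164 32.2 [66.5  0.5] -0.513
286 132 25.7 [ 91.3 -12.2] -0.099
338 128 8.6 [ 94.5 -52.6] -2.94
528 62 32.3 [ 142.9 -191.9] 2.816
353 45 21.7 [154.  -60.3] 1.743
```

```bash
python3 -c "
from workcell import env
print(env.job_done())"
```

```text
the job is handed in; nothing more can be done
None
```

The stag beetle box lies glass up in the channel and holds the switch clicked: pointer in the green, lever at about 0.34 rad. The gripper is clear, the lens case, fly box and book were not touched, and the job was handed in at about 17 s.

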